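# Square a gearbox cover into the fixture corner

## Robot

A 6-joint arm with a two-finger parallel gripper is mounted at the origin on the work surface. World frame = base frame: x ahead of the robot, y to its left, z up, the work surface at z = 0. Lengths are in m, angles in rad, forces in N, time in s.
With the tool pointing down it reaches from about 0.35 to 0.975 m from the base axis. Payload 4.9 kg.
Tool frame: the origin (TCP) lies midway between the tips of the shut fingers; the grasp point (between the pads) lies grip_depth behind it (grip_depth is the distance from the TCP to the grasp point, in m); y points along the fingers, x is the direction in which the jaws open and shut, and the axes are right-handed (so a half turn about y gives the same grasp; the last joint's range is limited). The gripper opens to 85 mm and grips with 20 to 120 N. Pads are 22 mm wide; open, the fingers measure 114 mm over their backs; the gripper's body (76 mm by 85 mm) begins 54 mm behind the grasp point. The pads swing forward as they close: fully open they stand 13 mm farther back than shut.
Start: joints at [1.225, 0.053, 1.613, -0, 1.476, -0.119], TCP at [0.141, 0.609, 0.195] pointing down, gripper open.
Joint ranges: [-3.01, 3.01], [-1.01, 2.22], [0.06, 2.58], [-1.02, 4.17], [0.09, 2.62], [-3.14, 3.14]. Speed limits (rad/s): [2.57, 2.57, 3.14, 3.14, 3.14, 3.14].

## Interface

Orientations are given as a unit quaternion [w, x, y, z].
In Python, from bench import read_state, read_camera, finish_job, grip_depth gives the robot as it stands.
- The arm moves only by the tool carry_out, never from a script. Its argument "steps" is a list of rows, each a list of 7 numbers: the shift along the tool's x, y, z scaled (see below), then the turn, a rotation vector about the tool's x, y, z scaled (see below), then the gripper's target within -1 to 1 (fully open at 1, half-way at 0, shut at -1). In form: [[x, y, z, rx, ry, rz, claw], ...]. A call has exactly 10 rows; each row shifts and turns the commanded pose from where the row before left it, along the tool's axes as they then stand; what a row does not reach is not made up. The controller multiplies each number of a shift by 0.5 m and each number of a turn by 2 pi rad. A row lasts 1/10 s, in which the tool goes at most 50 mm and 8.59 degrees, less where a joint would pass 70% of its speed; a pose out of reach is approached as far as the arm can. A call with a number of a shift or a turn outside -1 to 1 is refused whole. A call with a gripper value outside its range is refused whole. The fingers move at their own pace and stop on an object; "newtons" is the grip in N (left out, the last holds). Time passes only in rows, so rows that do not move let the fingers close, or fill a call up. It gives the time, the measured TCP pose, the force and the opening at its end, in the units of the state.
- read_state(): the state, without advancing time (a new reading comes with each control period).
- read_camera(name): name is "scene" or "top" or "wrist"; returns a dict with "frame" (400x640x3 uint8, blue, green, red), "intrinsics" (3x3 intrinsics, pixels), "rvec" (rotation vector, rad) and "tvec" (3), from world to camera coordinates, as OpenCV has them. Camera axes: x right, y down, z forward; pixel columns grow to the right and rows downward; lengths in m; the calibration is good to about 2 mm. A picture is of the moment at which its call begins. There is no depth.
- finish_job(): hands the job in, once; it reports no verdict.
The state is a dict: "time": time; "joint_positions": joint angles; "dq": joint speeds; "effort": joint torques, N m; "tcp_pos": TCP position; "ee_rot": TCP orientation; "force": force on the tool from outside, world axes, zero at the start; "wrist_torque": the same for the moment, N m; "finger_gap": finger opening in m.
Only numpy, scipy, OpenCV 4.12 (cv2) and the standard library are available. Lean on these libraries where they do the work, as an engineer would, in place of code of your own. Each camera call takes 0.05 s, during which the arm holds its last target.

## Task

Set up the aluminium gearbox cover for drilling: push it along the table with the fingertips until its long side lies flush against the yellow fence and its end is right up against the red stop (not the blue one). Only push it: never lift or tip it, leave the tools and other loose things around it where they are, and finish with the hand clear of everything.

Things in the scene. Friction and masses are not known exactly. Their poses are not given: they have to be found in the camera images.
- cover: the loose cast-aluminium gearbox cover, a flat rectangular block 100 mm (its x) by 140 mm (its y) and 26 mm high, 0.4 to 0.9 kg, with a low dome on top (total height 34 mm). Too wide to be gripped. Origin at the centre of its underside; z up. It starts between the two stops, its centre 125 to 165 mm before the fence, up to 23 degrees out of line with it
- fence: the yellow fence, a fixed bar 480 mm long (its y), 30 mm thick and 30 mm high. Origin on the table, at the middle of the foot of its working face, the long upright face that looks towards the robot; its x points from there into the bar (away from the robot), its y along the face. The cover, when flush, has its centre 50 mm before this face (x = -0.050 in the fence's frame) and its 140 mm side along y
- stop_red: the red stop, a fixed block 40 x 40 mm and 30 mm high standing against the fence's working face near one end of it, left or right; axes parallel to the fence's, origin at the centre of its underside. The cover, when home, lies on the side towards the fence's middle, with its centre 90 mm from the stop's centre along the fence
- stop_blue: the blue stop, same block, fixed near the other end of the fence; not used for this job
- socket: bystander: a loose steel socket 26 mm in diameter, 38 mm high, standing on the table left of the cover; origin at the centre of its underside
- hammer: bystander: a loose hammer lying at the robot's right along its own x, about 260 mm long, origin near mid-length
- wrench: bystander: a loose wrench lying at the robot's left along its own x, about 180 mm long, origin near mid-length
- threadlock: bystander: a small red bottle with a white cap, 34 mm in diameter, 105 mm high, standing at the robot's left; origin at the centre of its underside
- grease: bystander: a green tin with a white lid, 70 mm in diameter, 50 mm high, standing at the robot's left; origin at the centre of its underside
- tape: bystander: an orange tape measure 65 x 35 x 60 mm, standing at the robot's right; origin at the centre of its underside
Mind the look-alikes: they are no part of the job. There is more than one size of the cover; the job needs the smaller.

How it is judged:
At the end, for the whole second after the job is handed in: the cover lies flat and still on the table between the stops, its long side within 3 mm of the fence and within 0.03 rad of parallel, its end within 3 mm of the red stop (x of cover in the frame of fence between -0.053 and -0.047 m and angle between the y axis of cover and the y axis of fence, either way round below 0.03 rad and y of cover in the frame of stop_red between -0.093 and 0.093 m and y of cover in the frame of fence between -0.125 and 0.125 m and height (world z) of cover below 0.004 m and angle between cover's own z axis and vertical below 0.05 rad and linear speed of cover below 0.01 m/s); the robot touches nothing.
It fails at once if the cover is lifted (10 mm) or tipped (0.12 rad) (height (world z) of cover above 0.01 m or angle between cover's own z axis and vertical above 0.12 rad).
It fails at once if a bystander is moved by more than 15 mm or knocked over (distance of any of socket, hammer, wrench, threadlock, grease, tape from where it was at the start of the episode above 0.015 m or angle between any of socket, threadlock, grease, tape's own z axis and vertical above 0.4 rad).
It also fails if it takes over 45 s, if anything falls off the work surface, if the arm or the gripper's body presses on something with over 40 N, if the wrist force passes 120 N, or if a joint passes its speed limit or range.

## Working session

There is one attempt and no reset: what is moved stays moved. The work goes in short steps, Python scripts to look and compute and a tool call to move; the robot and the scene stay as the last step left them, time stands still between calls to the robot, and variables do not carry over. Pictures are saved under pics/ and viewed, and the job is handed in when it is done.

Besides the shell and the picture viewer there is one more tool, called after ">>>" in YAML: its name, and indented under it one key for each argument. carry_out: Moves the arm, as the interface text tells. Its arguments: {"type":"object","properties":{"steps":{"type":"array"},"newtons":{"type":"number"}},"required":["steps"]}

```bash
mkdir -p pics; ls
python3 - <<'E'
from bench import *
import cv2
s=read_state();print(s);print(grip_depth)
for n in("scene","top","wrist"):
    c=read_camera(n);cv2.imwrite(f"pics/{n}0.png",c["frame"]);print(n,c["intrinsics"],c["rvec"],c["tvec"])
E
```

```text
pics
{'time': 0.0, 'joint_positions': array([ 1.22499706e+00,  5.33461529e-02,  1.61429760e+00,  2.79046739e-05,
        1.47602334e+00, -1.19026922e-01]), 'dq': array([ 0.00105477,  0.00050476, -0.0015385 , -0.00058684,  0.00050055,
       -0.00057559]), 'effort': array([ 9.83674181e-04, -3.93699217e+01, -3.70167661e+01, -2.14666863e-05,
        7.20098469e-03, -2.41951687e-05]), 'tcp_pos': array([0.14028794, 0.60832898, 0.1938676 ]), 'ee_rot': array([-0.55298445,  0.55373817,  0.4395874 , -0.44084595]), 'force': array([-0.1938932 ,  0.18691104, -0.51210577]), 'wrist_torque': array([0.06368121, 0.04897888, 0.00968899]), 'finger_gap': 0.08520945451113565}
0.0187
scene [[498.73752456   0.         312.86917608]
 [  0.         498.73752456 200.05224378]
 [  0.           0.           1.        ]] [ 0.88760181  2.4962827  -1.100472  ] [ 0.38695258 -0.20152216  1.67778319]
top [[479.95703296   0.         316.39251649]
 [  0.         479.95703296 192.60918359]
 [  0.           0.           1.        ]] [ 2.10586015 -2.14211407  0.1828232 ] [-0.00333896  0.50270195  1.1670874 ]
wrist [[283.26803235   0.         319.09331228]
 [  0.         283.26803235 200.11402684]
 [  0.           0.           1.        ]] [-2.28610908 -1.81840925 -0.24166594] [-0.62303267 -0.034375    0.37935621]
```

View pics/top0.png

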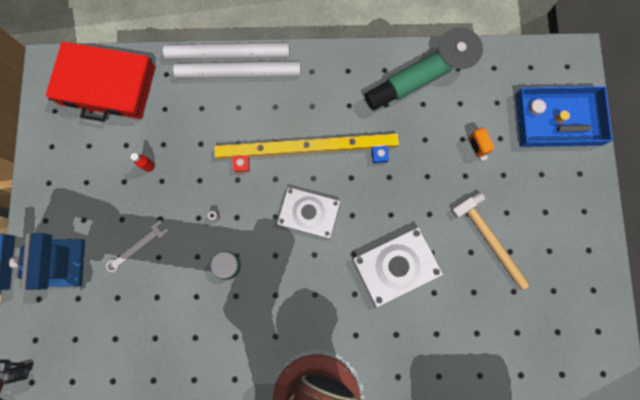

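View pics/scene0.png

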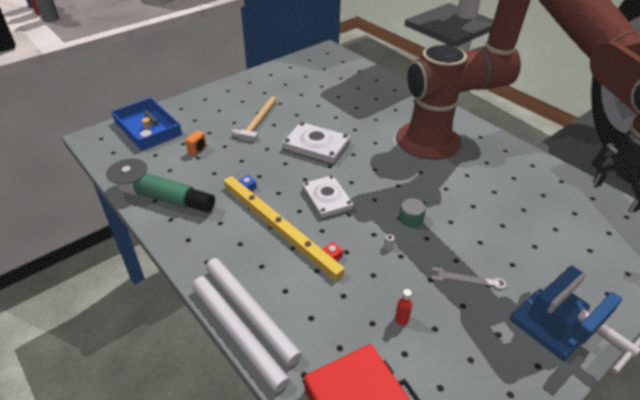

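The top view shows these candidates:
- **Covers:** the small one is at (309,211), between the stops. The bigger look-alike is at (398,266), nearer the robot.
- **Red things:** the stop against the fence at (241,163), the bottle at (143,161) and the toolbox at (100,80).
- **Blue things:** the stop at (380,155), the tray at (563,115) and the vise at (50,262).

I choose the small cover and the red stop at (241,163). Next I'll measure them and check a close crop.

```bash
cat > h.py <<'E'
import numpy as np, cv2
from bench import *
def ray(c,px,z):
    R,_=cv2.Rodrigues(np.array(c["rvec"],float)); t=np.array(c["tvec"],float).ravel(); K=np.array(c["intrinsics"])
    px=np.atleast_2d(np.array(px,float)); h=np.c_[px,np.ones(len(px))]
    d=(R.T@np.linalg.inv(K)@h.T).T; o=-R.T@t
    return (o+d*((z-o[2])/d[:,2])[:,None])[:,:2]
def big(m,near=None):
    cs,_=cv2.findContours(m,cv2.RETR_EXTERNAL,cv2.CHAIN_APPROX_NONE)
    if near is None: return max(cs,key=cv2.contourArea)
    cs=[k for k in cs if cv2.contourArea(k)>20]
    return min(cs,key=lambda k:abs(cv2.pointPolygonTest(k,near,True)) if cv2.pointPolygonTest(k,near,True)<0 else -1)
def rect(c,cnt,z):
    P=ray(c,cnt.reshape(-1,2),z).astype(np.float32)
    r=cv2.minAreaRect(P*1000)
    return r,cv2.boxPoints(r)
def measure(c,cov=(309,211),show=True):
    f=c["frame"]; hsv=cv2.cvtColor(f,cv2.COLOR_BGR2HSV); H,S,V=cv2.split(hsv)
    out={}
    masks={'fence':((H>18)&(H<35)&(S>140)&(V>120),(300,145),.03),
     'red':(((H<8)|(H>172))&(S>140)&(V>150),(241,163),.03),
     'blue':((H>100)&(H<125)&(S>140)&(V>130),(380,155),.03),
     'cover':((S<40)&(V>150),cov,.026)}
    for n,(m,p,z) in masks.items():
        k=big(m.astype(np.uint8)*255,p); r,b=rect(c,k,z); out[n]=(r,b)
        if show: print(n,np.round(r[0],1),np.round(r[1],1),round(r[2],1),np.round(b,0).tolist())
    return out
E
python3 - <<'E'
from h import *
c=read_camera("top"); measure(c)
f=c["frame"]
cv2.imwrite("pics/crop1.png",cv2.resize(f[120:320,190:460],None,fx=2.9,fy=2.9,interpolation=cv2.INTER_CUBIC))
for n,p,z in(('socket',(212,214),.038),('grease',(224,265),.05),('tape',(482,142),.06),('hammer head',(467,204),.02),('bottle',(135,157),.105),('wrench',(160,229),.0)): print(n,ray(c,p,z).round(3))
E
```

```text
fence [630.2  12.2] [ 35.9 477.3] 2.8 [[600.0, 250.0], [624.0, -227.0], [660.0, -225.0], [636.0, 251.0]]
red [586.8 184.7] [40.1 40.2] 3.8 [[565.0, 203.0], [568.0, 163.0], [608.0, 166.0], [605.0, 206.0]]
blue [ 604.1 -179.5] [38.9 37.4] 88.9 [[585.0, -199.0], [622.0, -199.0], [623.0, -160.0], [586.0, -160.0]]
cover [455.2   8.8] [140.9 100.9] 73.8 [[387.0, -45.0], [484.0, -73.0], [523.0, 62.0], [426.0, 91.0]]
socket [[0.454 0.253]]
grease [[0.325 0.218]]
tape [[ 0.623 -0.434]]
hammer head [[ 0.471 -0.397]]
bottle [[0.588 0.429]]
wrench [[0.422 0.395]]
```

View pics/crop1.png

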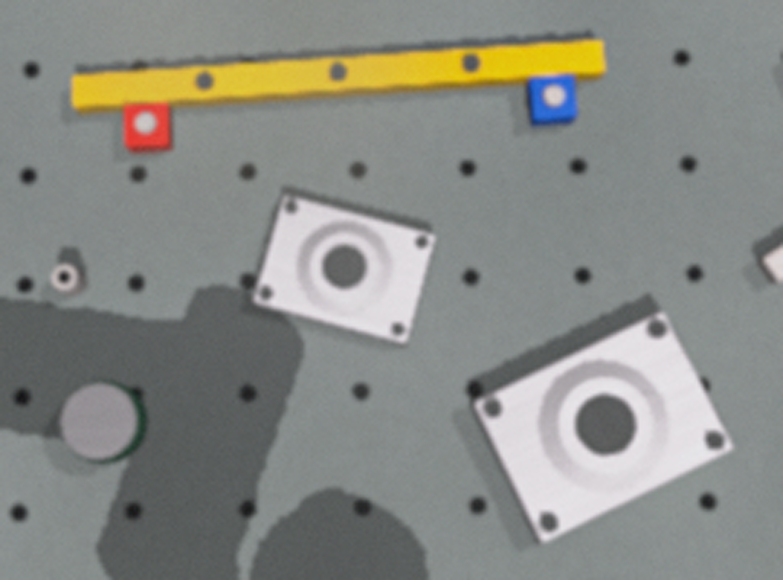

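The crop confirms the choice. The small cover is 141 x 101 mm as measured, and the red stop stands against the left end of the fence. The hammer, tape, socket and grease are all clear of the push path. Next I'll work out the goal and the approach in tool axes.

```bash
cat >> h.py <<'E'
from scipy.spatial.transform import Rotation as Ro
TH=np.arctan2(24,476)   # fence yaw
EX=np.array([np.cos(TH),np.sin(TH)]);EY=np.array([-np.sin(TH),np.cos(TH)])
def R_of(s): q=s["ee_rot"]; return Ro.from_quat([q[1],q[2],q[3],q[0]])
def plan(pos,xang):
    """row totals (scaled) to bring TCP to pos, tool y down, tool x along angle xang (mod pi)"""
    s=read_state(); R=R_of(s)
    best=None
    for a in(xang,xang+np.pi):
        x=np.array([np.cos(a),np.sin(a),0]);y=np.array([0,0,-1.]);z=np.cross(x,y)
        T=Ro.from_matrix(np.c_[x,y,z]); rv=(R.inv()*T).as_rotvec()
        if best is None or np.linalg.norm(rv)<np.linalg.norm(best): best=rv
    d=np.array(pos)-s["tcp_pos"]
    print("t",round(s["time"],2),"tcp",s["tcp_pos"].round(4),"F",s["force"].round(1),"gap",round(s["finger_gap"],4))
    print("axes\n",R.as_matrix().round(3)); print("d world",d.round(4),"shift tot scaled",(R.as_matrix().T@d/0.5).round(4),"rotvec",best.round(4),"scaled",(best/2/np.pi).round(5))
E
python3 - <<'E'
from h import *
c=read_camera("top");m=measure(c,show=False)
r,b=m['cover'];b=b/1000
cen=np.array(r[0])/1000
a=np.arctan2(.039,.136); u=np.array([np.sin(a),np.cos(a)]); n=np.array([np.cos(a),-np.sin(a)])
red=np.array(m['red'][0][0])/1000
goal=red-.03*EX-.09*EY
print("goal",goal,"delta fence",(goal-cen)@EX,(goal-cen)@EY,"rot deg",np.degrees(a+TH))
start=cen-n*(.05+.011+.025); print("start",start,"n",n)
plan([*start,.10],np.pi/2-a)
E
```

```text
goal [0.56060167 0.09211392] delta fence 0.10939405638661341 0.07776028166691398 rot deg 18.887441397710607
start [0.37259403 0.03264991] n [ 0.96125678 -0.27565452]
t 0.25 tcp [0.1404 0.6087 0.1945] F [0.3 0.5 0.2] gap 0.0855
axes
 [[ 0.225 -0.    -0.974]
 [ 0.974 -0.001  0.225]
 [-0.001 -1.     0.   ]]
d world [ 0.2322 -0.576  -0.0945] shift tot scaled [-1.018   0.19   -0.7115] rotvec [-0.0001  0.0525 -0.001 ] scaled [-1.00e-05  8.35e-03 -1.50e-04]
```

>>> carry_out:
  steps:
    - [-0.06,0,-0.042,0,0,0,1]
    - [-0.06,0,-0.042,0,0,0,1]
    - [-0.06,0,-0.042,0,0,0,1]
    - [-0.06,0,-0.042,0,0,0,1]
    - [-0.06,0,-0.042,0,0,0,1]
    - [-0.06,0,-0.042,0,0,0,1]
    - [-0.06,0,-0.042,0,0,0,1]
    - [-0.06,0,-0.042,0,0,0,1]
    - [-0.06,0,-0.042,0,0,0,1]
    - [-0.06,0,-0.042,0,0,0,1]

```text
time: 1.25
tcp_pos: [0.2779, 0.2681, 0.1951]
ee_rot: [-0.553, 0.553, 0.441, -0.44]
force: [0.3, 0.6, -0.1]
finger_gap: 0.0857
```

>>> carry_out:
  steps:
    - [-0.06,0,-0.042,0,0,0,1]
    - [-0.06,0,-0.042,0,0,0,1]
    - [-0.06,0,-0.042,0,0,0,1]
    - [-0.06,0.01,-0.042,0,0,0,1]
    - [-0.06,0.03,-0.042,0,0,0,1]
    - [-0.06,0.03,-0.042,0,0,0,1]
    - [-0.058,0.03,-0.04,0,0.008,0,1]
    - [0,0.03,0,0,0,0,1]
    - [0,0.03,0,0,0,0,1]
    - [0,0.03,0,0,0,0,1]

```text
time: 2.25
tcp_pos: [0.3727, 0.0333, 0.0993]
ee_rot: [0.564, -0.564, -0.426, 0.426]
force: [0.8, 0.2, 0.2]
finger_gap: 0.0854
```

Run:
```python
from h import *
plan([.3726,.0326,0.0],np.radians(74))
cv2.imwrite("pics/top1.png",read_camera("top")["frame"])
```

```text
t 2.25 tcp [0.3727 0.0333 0.0993] F [0.8 0.2 0.2] gap 0.0854
axes
 [[ 0.274 -0.    -0.962]
 [ 0.962  0.     0.274]
 [ 0.    -1.     0.   ]]
d world [-0.0001 -0.0007 -0.0993] shift tot scaled [-0.0014  0.1985 -0.0003] rotvec [-0.0004  0.0021  0.0004] scaled [-7.0e-05  3.3e-04  6.0e-05]
```

View pics/top1.png

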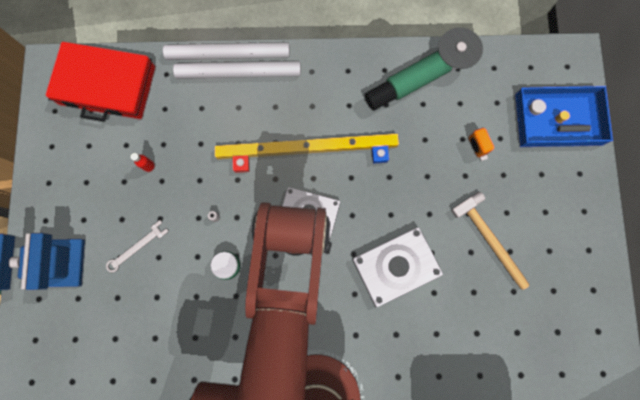

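The arm now hangs over the near side of the cover at (310,225) and partly hides it. Nothing has been disturbed. I'll lower the hand behind the cover.

>>> carry_out:
  steps:
    - [0,0.04,0,0,0,0,1]
    - [0,0.04,0,0,0,0,1]
    - [0,0.04,0,0,0,0,1]
    - [0,0.03,0,0,0,0,1]
    - [0,0.02,0,0,0,0,1]
    - [0,0.014,0,0,0,0,1]
    - [0,0.01,0,0,0,0,1]
    - [0,0,0,0,0,0,1]
    - [0,0,0,0,0,0,1]
    - [0,0,0,0,0,0,1]

```text
time: 3.3
tcp_pos: [0.3736, 0.0329, 0.0038]
ee_rot: [-0.564, 0.565, 0.426, -0.426]
force: [0.6, 0.7, -0.5]
finger_gap: 0.085
```

Run:
```python
from h import *
s=read_state();print(s["tcp_pos"],s["force"])
f=read_camera("scene")["frame"];w=read_camera("wrist")["frame"]
a=cv2.resize(f[130:260,220:440],(800,472)); 
cv2.imwrite("pics/sc2.png",a);cv2.imwrite("pics/w2.png",w)
```

```text
[0.37360235 0.03287857 0.00381762] [ 0.55466478  0.73927026 -0.48711808]
```

View pics/sc2.png

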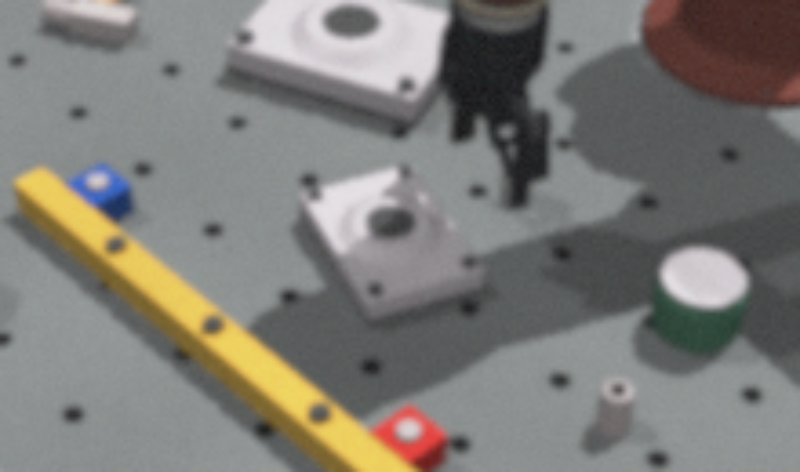

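View pics/w2.png

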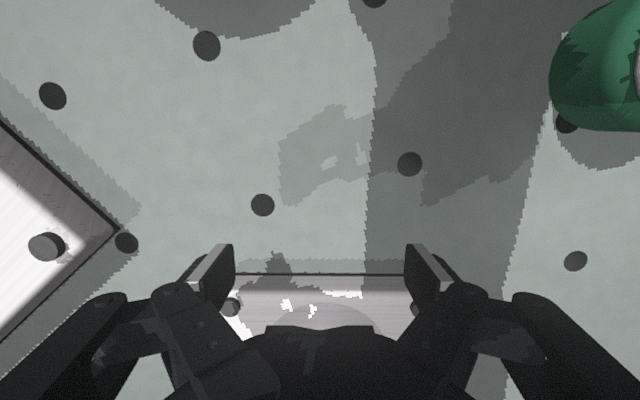

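The scene crop shows the fingers low behind the near side of the small cover at (510,170), clear of the big cover. The wrist view shows the cover's near edge parallel to the two fingertips (row 275). I'll approach, then push while turning.

>>> carry_out:
  steps:
    - [0,0,-0.008,0,0,0,1]
    - [0,0,-0.008,0,0,0,1]
    - [0,0,-0.008,0,0,0,1]
    - [0,0,-0.008,0,0,0,1]
    - [0,0,-0.006,0,0,0,1]
    - [0,0,-0.006,0,0,0,1]
    - [0,0,-0.006,0,0,0,1]
    - [0,0,-0.01,0,-0.0026,0,1]
    - [0,0,-0.01,0,-0.0026,0,1]
    - [0,0,-0.01,0,-0.0026,0,1]

```text
time: 4.4
tcp_pos: [0.412, 0.0221, 0.0032]
ee_rot: [-0.553, 0.553, 0.44, -0.44]
force: [-0.3, -0.3, 0.4]
finger_gap: 0.0851
```

Run:
```python
from h import *
s=read_state();print(s["tcp_pos"],s["force"])
cv2.imwrite("pics/w3.png",read_camera("wrist")["frame"])
f=read_camera("scene")["frame"];cv2.imwrite("pics/sc3.png",cv2.resize(f[130:260,220:440],(800,472)))
```

```text
[0.41199642 0.02213278 0.00316404] [-0.31908637 -0.28754415  0.4288432 ]
```

View pics/sc3.png

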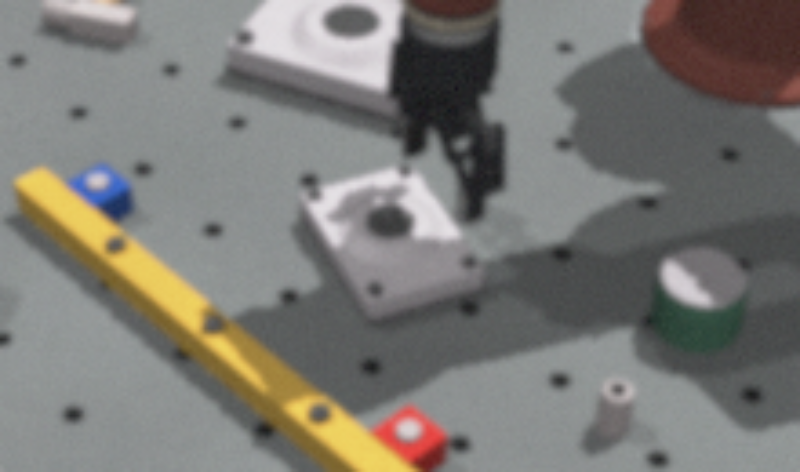

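View pics/w3.png

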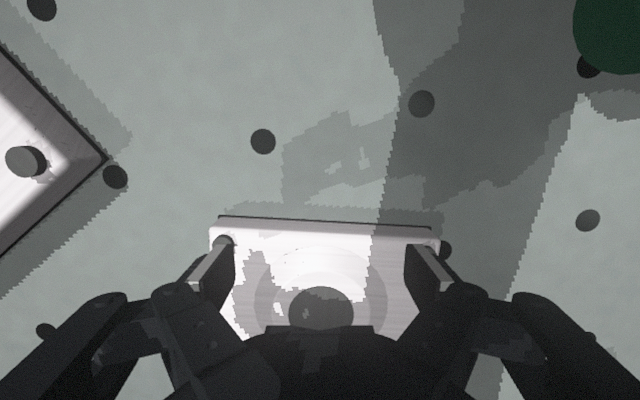

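Run:
```python
from h import *
s=read_state();R=R_of(s).as_matrix();p=s["tcp_pos"]
for n in("wrist","scene"):
  c=read_camera(n);f=c["frame"].copy()
  pr=lambda P:cv2.projectPoints(np.array(P,float),np.array(c["rvec"]),np.array(c["tvec"]),np.array(c["intrinsics"]),None)[0].reshape(-1,2)
  for h,col in((0.0,(0,0,255)),(.013,(0,255,0)),(.026,(255,0,0))):
    P=[p+R@np.array([sx*.0425,-h,sz*.011]) for sx in(-1,1) for sz in(-1,1)]
    q=pr(P);print(n,h,q.round(0).tolist())
    for x,y in q: cv2.circle(f,(int(x),int(y)),1,col,-1)
  e=pr([[.387,-.045,.026],[.426,.091,.026],[.387,-.045,0],[.426,.091,0]]);print('edge',e.round(0).tolist())
  if n=="wrist":cv2.imwrite("pics/w4.png",cv2.resize(f[180:380,150:500],(800,457)))
  else:cv2.imwrite("pics/sc4.png",cv2.resize(f[140:230,290:380],(600,600)))
```

```text
wrist 0.0 [[258.0, 240.0], [256.0, 210.0], [383.0, 240.0], [384.0, 210.0]]
wrist 0.013 [[254.0, 249.0], [252.0, 216.0], [387.0, 249.0], [389.0, 216.0]]
wrist 0.026 [[249.0, 258.0], [247.0, 223.0], [392.0, 258.0], [395.0, 223.0]]
edge [[200.0, 224.0], [439.0, 235.0], [215.0, 210.0], [423.0, 221.0]]
scene 0.0 [[330.0, 187.0], [337.0, 185.0], [344.0, 204.0], [351.0, 202.0]]
scene 0.013 [[331.0, 184.0], [337.0, 181.0], [344.0, 201.0], [351.0, 199.0]]
scene 0.026 [[331.0, 180.0], [337.0, 178.0], [345.0, 197.0], [351.0, 195.0]]
edge [[332.0, 174.0], [353.0, 203.0], [332.0, 180.0], [353.0, 210.0]]
```

View pics/w4.png

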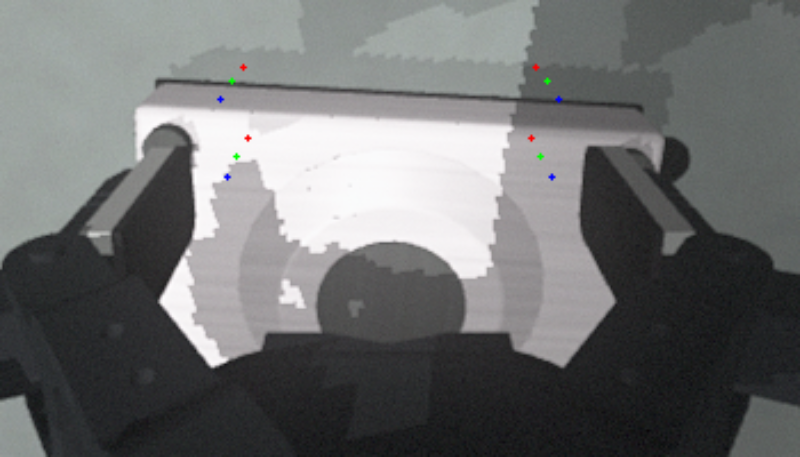

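View pics/sc4.png

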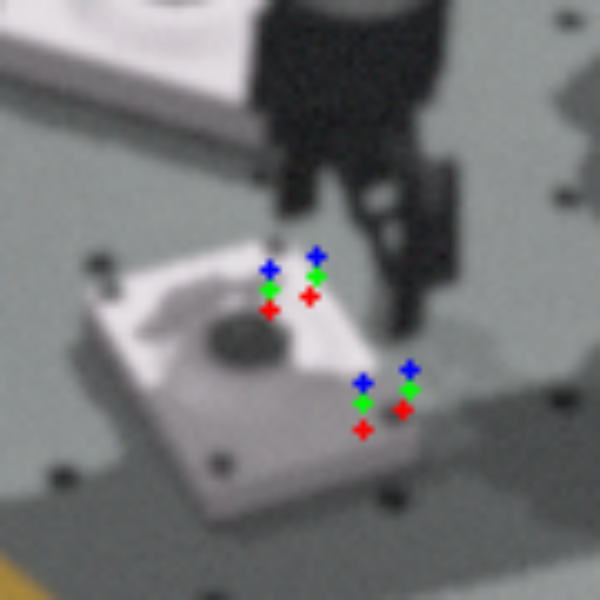

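The cover has not moved and there is no contact force. Both views put the open fingertips about 45–50 mm above the reported TCP, so they are over the cover rather than behind it. I'll back off, close the fingers, and check where the tips really are.

>>> carry_out:
  steps:
    - [0,0,0.02,0,0.0026,0,1]
    - [0,0,0.02,0,0.0026,0,1]
    - [0,0,0.02,0,0.0026,0,1]
    - [0,0,0.02,0,0,0,-1]
    - [0,0,0.01,0,0,0,-1]
    - [0,0,0,0,0,0,-1]
    - [0,0,0,0,0,0,-1]
    - [0,0,0,0,0,0,-1]
    - [0,0,0,0,0,0,-1]
    - [0,0,0,0,0,0,-1]

```text
time: 5.6
tcp_pos: [0.3681, 0.0335, 0.0031]
ee_rot: [0.564, -0.564, -0.426, 0.426]
force: [-1.0, -0.1, 0.4]
finger_gap: -0.0001
```

```bash
cat > tip.py <<'E'
from h import *
import sys
s=read_state();R=R_of(s).as_matrix();p=s["tcp_pos"];print(p,s["force"],s["finger_gap"],s["time"])
out=[]
for n in("wrist","scene"):
  c=read_camera(n);f=c["frame"].copy()
  pr=lambda P:cv2.projectPoints(np.array(P,float),np.array(c["rvec"]),np.array(c["tvec"]),np.array(c["intrinsics"]),None)[0].reshape(-1,2)
  q=pr([p,p+[0,0,.02],p+[0,0,.04]]);print(n,q.round(0).tolist())
  for (x,y),col in zip(q,((0,0,255),(0,255,0),(255,0,0))): cv2.circle(f,(int(x),int(y)),1,col,-1)
  x,y=q[1].astype(int); x=max(100,min(540,x));y=max(75,min(325,y))
  k=f[y-75:y+75,x-100:x+100] if n=="wrist" else f[y-40:y+40,x-53:x+53]
  out.append(cv2.resize(k,(400,300),interpolation=cv2.INTER_CUBIC)); 
cv2.imwrite(f"pics/{sys.argv[1]}.png",np.hstack(out))
E
python3 tip.py t5
```

```text
[0.36813395 0.03354766 0.00314076] [-0.95461881 -0.1428697   0.39297864] -0.00012426501305792128 5.6
wrist [[320.0, 225.0], [320.0, 237.0], [321.0, 251.0]]
scene [[354.0, 190.0], [355.0, 185.0], [355.0, 180.0]]
```

View pics/t5.png

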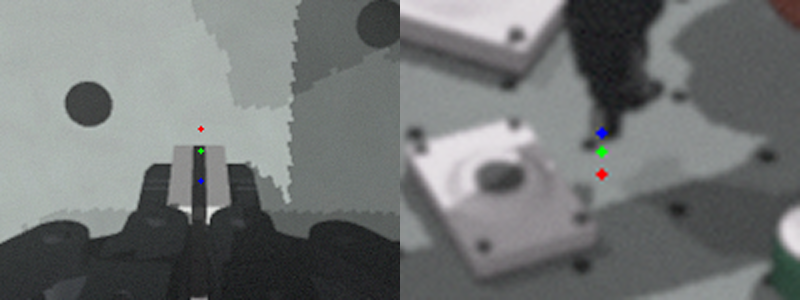

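With the fingers shut, both views put the tips about 30–38 mm above the reported TCP (wrist tip edge at row ~146 of the crop, scene tip end at (602,142)). The reported TCP is therefore too low along the tool by about 33 mm. I'll open the fingers and go down further, watching the force.

>>> carry_out:
  steps:
    - [0,0,0,0,0,0,1]
    - [0,0,0,0,0,0,1]
    - [0,0,0,0,0,0,1]
    - [0,0,0,0,0,0,1]
    - [0,0,0,0,0,0,1]
    - [0,0.02,0,0,0,0,1]
    - [0,0.02,0,0,0,0,1]
    - [0,0.01,0,0,0,0,1]
    - [0,0.01,0,0,0,0,1]
    - [0,0,0,0,0,0,1]

```text
time: 6.7
tcp_pos: [0.367, 0.0337, -0.028]
ee_rot: [0.565, -0.564, -0.426, 0.427]
force: [-0.7, 0.1, 0.2]
finger_gap: 0.0853
```

```bash
python3 tip.py t6
```

```text
[ 0.36697328  0.03371133 -0.02801269] [-0.68515692  0.09202654  0.15204613] 0.08527566540521217 6.7
wrist [[320.0, 225.0], [320.0, 237.0], [321.0, 251.0]]
scene [[354.0, 198.0], [354.0, 193.0], [355.0, 188.0]]
```

View pics/t6.png

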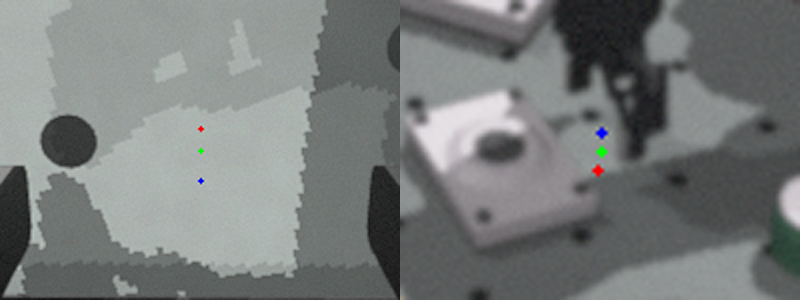

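Run:
```python
from h import *
c=read_camera("scene")
for z in(0,.01,.02,.03): print(z,cv2.projectPoints(np.array([[.381,.082,z],[.371,.085,z]]),np.array(c["rvec"]),np.array(c["tvec"]),np.array(c["intrinsics"]),None)[0].reshape(-1,2).round(1).tolist(), ray(c,(363.,194.5),z).round(3))
cv2.imwrite("pics/s7.png",cv2.resize(c["frame"][160:220,330:410],(800,600),interpolation=cv2.INTER_CUBIC))
```

```text
0 [[362.1, 201.2], [365.3, 200.3]] [[0.359 0.062]]
0.01 [[362.3, 198.7], [365.6, 197.7]] [[0.367 0.07 ]]
0.02 [[362.6, 196.1], [365.8, 195.2]] [[0.375 0.078]]
0.03 [[362.8, 193.5], [366.1, 192.6]] [[0.384 0.085]]
```

View pics/s7.png

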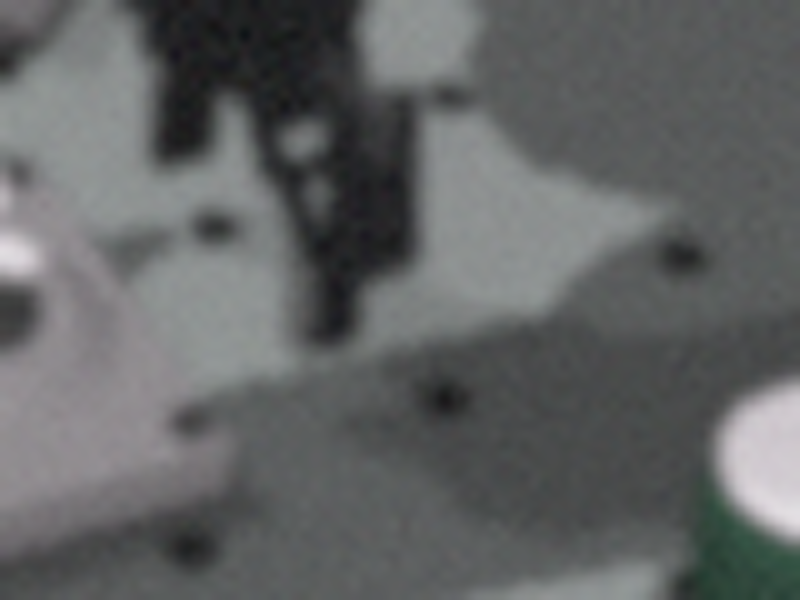

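The left fingertip ends at scene pixel (363,194.5), which puts it about 20–25 mm above the table. I'll go another 14 mm down.

>>> carry_out:
  steps:
    - [0,0.006,0,0,0,0,1]
    - [0,0.006,0,0,0,0,1]
    - [0,0.005,0,0,0,0,1]
    - [0,0.005,0,0,0,0,1]
    - [0,0.004,0,0,0,0,1]
    - [0,0.002,0,0,0,0,1]
    - [0,0,0,0,0,0,1]
    - [0,0,0,0,0,0,1]
    - [0,0,0,0,0,0,1]
    - [0,0,0,0,0,0,1]

```text
time: 7.85
tcp_pos: [0.3681, 0.0336, -0.0408]
ee_rot: [-0.564, 0.564, 0.426, -0.426]
force: [-0.1, 0.3, -0.3]
finger_gap: 0.0854
```

Run:
```python
from h import *
c=read_camera("scene")
cv2.imwrite("pics/s8.png",cv2.resize(c["frame"][160:220,330:410],(800,600),interpolation=cv2.INTER_CUBIC))
print(read_state()["force"])
```

```text
[ 0.20494896 -0.34208426  0.39821599]
```

View pics/s8.png

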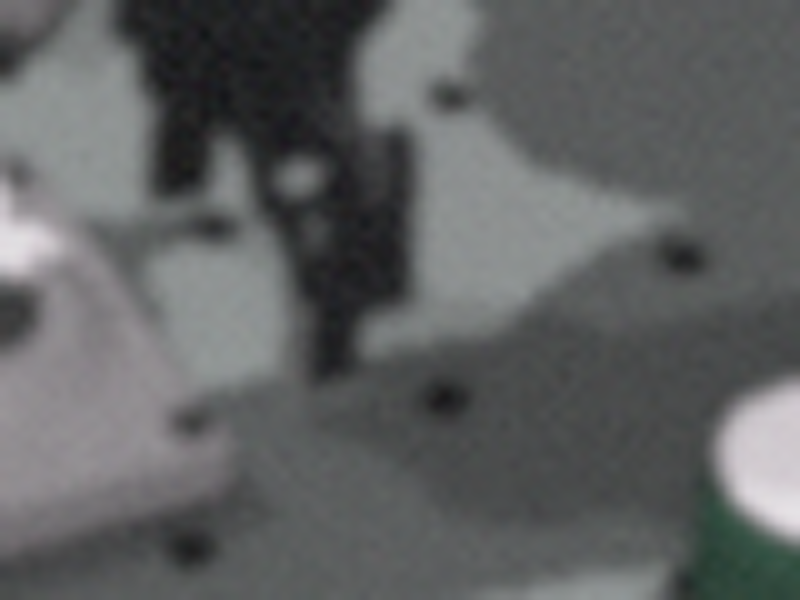

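The tip now ends at about pixel row 198, roughly 11 mm above the table, which is a good pushing height. Pushing now.

>>> carry_out:
  steps:
    - [0,0,-0.014,0,0,0,1]
    - [0,0,-0.014,0,0,0,1]
    - [0,0,-0.014,0,0,0,1]
    - [0,0,-0.01,0,0,0,1]
    - [0,0,-0.008,0,0,0,1]
    - [0,0,-0.01,0,-0.002,0,1]
    - [0,0,-0.01,0,-0.0026,0,1]
    - [0,0,-0.01,0,-0.0026,0,1]
    - [0,0,-0.01,0,-0.0026,0,1]
    - [0,0,-0.01,0,-0.0026,0,1]

```text
time: 8.9
tcp_pos: [0.419, 0.0194, -0.0416]
ee_rot: [0.548, -0.546, -0.447, 0.45]
force: [-7.6, 0.8, 4.5]
finger_gap: 0.0851
```

Run:
```python
from h import *
print(read_state()["force"])
f=read_camera("scene")["frame"];w=read_camera("wrist")["frame"]
cv2.imwrite("pics/s9.png",np.hstack([cv2.resize(f[130:260,220:440],(400,236)),cv2.resize(w,(378,236))]))
```

```text
[-7.59709546  0.75758235  4.47321973]
```

View pics/s9.png

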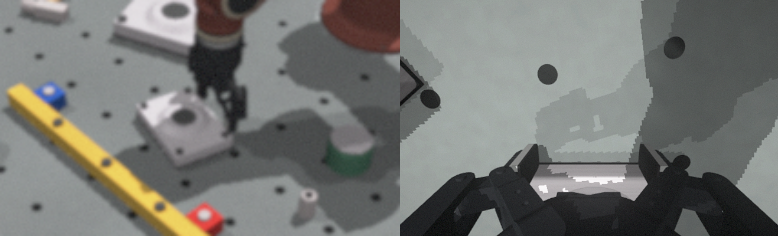

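The cover moves squarely on both fingertips at about 8 N. I'll continue toward the fence.

>>> carry_out:
  steps:
    - [0,0,-0.011,0,-0.003,0,1]
    - [0,0,-0.011,0,-0.003,0,1]
    - [0,0,-0.011,0,-0.003,0,1]
    - [0,0,-0.011,0,-0.003,0,1]
    - [0,0,-0.011,0,-0.003,0,1]
    - [0,0,-0.011,0,-0.003,0,1]
    - [0,0,-0.011,0,-0.003,0,1]
    - [0,0,-0.011,0,-0.003,0,1]
    - [0,0,-0.011,0,-0.003,0,1]
    - [0,0,-0.011,0,-0.003,0,1]

```text
time: 10.0
tcp_pos: [0.4761, 0.013, -0.0409]
ee_rot: [-0.502, 0.502, 0.498, -0.498]
force: [-2.3, 0.1, -1.3]
finger_gap: 0.0858
```

Run:
```python
from h import *
plan([.49,.02,-.041],np.pi/2+TH)
print("fwd left to .4955:",.4955-read_state()["tcp_pos"][:2]@EX)
f=read_camera("scene")["frame"];w=read_camera("top")["frame"]
cv2.imwrite("pics/s10.png",np.hstack([cv2.resize(f[130:260,220:440],(400,236)),cv2.resize(w[120:290,180:460],(389,236))]))
```

```text
t 10.0 tcp [ 0.4761  0.013  -0.0409] F [-2.3  0.1 -1.3] gap 0.0858
axes
 [[ 0.009  0.    -1.   ]
 [ 1.    -0.     0.009]
 [-0.    -1.    -0.   ]]
d world [ 0.0139  0.007  -0.0001] shift tot scaled [ 0.0143  0.0002 -0.0276] rotvec [ 0.0001 -0.0595 -0.0001] scaled [ 1.00e-05 -9.47e-03 -1.00e-05]
fwd left to .4955: 0.019339811483502167
```

View pics/s10.png

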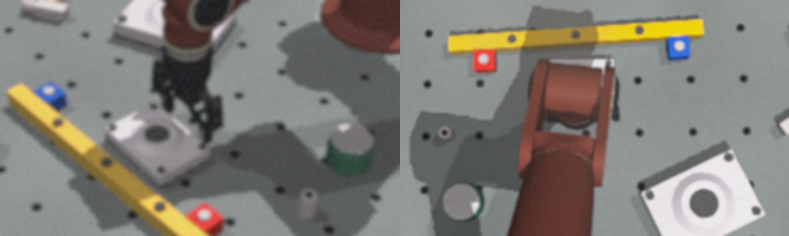

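>>> carry_out:
  steps:
    - [0,0,-0.009,0,-0.0025,0,1]
    - [0,0,-0.009,0,-0.0025,0,1]
    - [0,0,-0.008,0,-0.0025,0,1]
    - [0,0,-0.006,0,-0.002,0,1]
    - [0,0,0,0,0,0,1]
    - [0,0,0.03,0,0,0,1]
    - [0,0,0.04,0,0,0,1]
    - [0,-0.08,0.02,0,0,0,1]
    - [0,-0.1,0,0,0,0,1]
    - [-0.09,-0.05,0,0,0,0,1]

```text
time: 11.1
tcp_pos: [0.4518, -0.0305, 0.0782]
ee_rot: [-0.484, 0.488, 0.516, -0.511]
force: [1.2, -1.3, 0.9]
finger_gap: 0.0853
```

>>> carry_out:
  steps:
    - [-0.09,0,0,0,0,0,0]
    - [-0.09,0,0,0,0.02,0,0]
    - [-0.09,0,0,0,0.023,0,0]
    - [-0.09,0,0,0,0.023,0,0]
    - [-0.01,0,0,0,0.023,0,0]
    - [0,0,0,0,0.023,0,0]
    - [0,0,0,0,0.023,0,0]
    - [0,0,0,0,0.023,0,0]
    - [0,0,0,0,0.023,0,0]
    - [0,0,0,0,0.023,0,0]

```text
time: 12.1
tcp_pos: [0.4392, -0.2165, 0.0741]
ee_rot: [-0.697, 0.698, 0.118, -0.116]
force: [0.2, 0.6, 0.5]
finger_gap: 0.0424
```

Run:
```python
from h import *
c=read_camera("top");f=c["frame"];cv2.imwrite("pics/top11.png",f)
m=measure(c,cov=(313,178))
s=read_state();print(s["tcp_pos"],s["joint_positions"].round(2),s["finger_gap"]);print(R_of(s).as_matrix().round(3))
```

```text
fence [630.5  12.4] [ 35.7 477. ] 2.9 [[600.0, 250.0], [625.0, -227.0], [661.0, -225.0], [636.0, 252.0]]
red [585.6 184.8] [40.6 41.6] 0.5 [[565.0, 205.0], [566.0, 164.0], [606.0, 164.0], [606.0, 206.0]]
blue [ 606.1 -179.6] [35.8 37. ] 3.1 [[587.0, -162.0], [589.0, -199.0], [625.0, -197.0], [623.0, -160.0]]
cover [530.  -5.] [1565.9 1046.5] 89.2 [[-4.0, -780.0], [1042.0, -795.0], [1064.0, 770.0], [18.0, 785.0]]
[ 0.43918276 -0.21645131  0.07412962] [-0.61 -0.17  2.04  0.    1.27 -0.94] 0.042759855698623846
[[ 0.946  0.003 -0.323]
 [ 0.323 -0.001  0.946]
 [ 0.002 -1.    -0.002]]
```

View pics/top11.png

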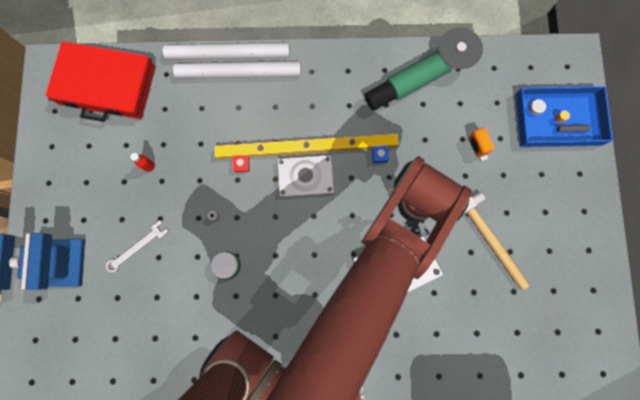

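The top view shows the cover at (305,175), now parallel to the fence with a small gap. The hand is clear at the right, above the hammer. I'll measure the cover again and plan the end push.

```bash
cat >> h.py <<'E'
def cover(c,roi):
    """roi x0,y0,x1,y1: white/grey bright blob, rect in fence-relative terms"""
    f=c["frame"];x0,y0,x1,y1=roi
    hsv=cv2.cvtColor(f,cv2.COLOR_BGR2HSV);m=np.zeros(f.shape[:2],np.uint8)
    m[y0:y1,x0:x1]=((hsv[...,1]<40)&(hsv[...,2]>150))[y0:y1,x0:x1]*255
    k=big(m);r,b=rect(c,k,.026);cen=np.array(r[0])/1000
    e=b[np.argsort(b[:,0])]; v=e[1]-e[0]; v=v if v[1]>0 else -v
    goal=np.array([.5606,.0921]);d=goal-cen
    print("cover",cen.round(4),np.round(r[1],1),"yaw err deg",round(np.degrees(np.arctan2(-v[0],v[1])-TH),2),"to goal ex,ey",(d@EX).round(4),(d@EY).round(4)); return cen
E
python3 - <<'E'
from h import *
c=read_camera("top");cen=cover(c,(265,150,345,205))
# end-push start: TCP tool z along fence
p=cen-EY*(.07+.011+.03)
print(p); plan([*p,-.041],TH)
cv2.imwrite("pics/c12.png",cv2.resize(c["frame"][125:225,210:410],(800,400),interpolation=cv2.INTER_CUBIC))
E
```

```text
cover [0.5526 0.0352] [ 99.5 174.1] yaw err deg -0.27 to goal ex,ey 0.0109 0.0564
[ 0.55816943 -0.07562533]
t 12.2 tcp [ 0.439  -0.2164  0.0741] F [ 0.5 -0.1  0.2] gap 0.0426
axes
 [[ 0.943  0.002 -0.332]
 [ 0.332 -0.001  0.943]
 [ 0.002 -1.    -0.002]]
d world [ 0.1191  0.1408 -0.1151] shift tot scaled [0.3178 0.2304 0.1869] rotvec [0.0016 0.288  0.0022] scaled [0.00026 0.04584 0.00035]
```

View pics/c12.png

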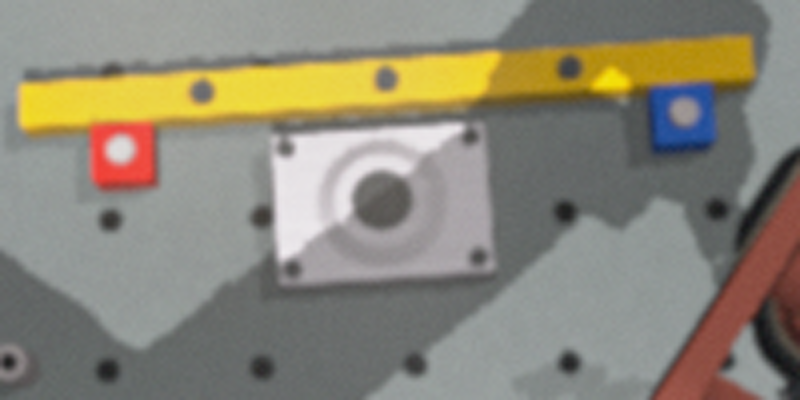

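>>> carry_out:
  steps:
    - [0.077,0,0.0386,0,0,0,0]
    - [0.077,0,0.0386,0,0,0,0]
    - [0.077,0,0.0386,0,0,0,0]
    - [0.077,0,0.0386,0,0,0,0]
    - [0,0,0,0,0.023,0,0]
    - [0,0.01,0,0,0.023,0,0]
    - [0,0.06,0,0,0,0,0]
    - [0,0.05,0,0,0,0,0]
    - [0,0.03,0,0,0,0,0]
    - [0,0.02,0,0,0,0,0]

```text
time: 13.2
tcp_pos: [0.5574, -0.0919, -0.0129]
ee_rot: [0.707, -0.707, -0.018, 0.018]
force: [0.5, 0.8, 0.1]
finger_gap: 0.0424
```

Run:
```python
from h import *
plan([.559,-.0922,-.032],TH)
f=read_camera("scene")["frame"];w=read_camera("wrist")["frame"]
cv2.imwrite("pics/s13.png",np.hstack([cv2.resize(f[140:240,220:360],(420,300),interpolation=cv2.INTER_CUBIC),cv2.resize(w[60:360],(380,178)).repeat(1,0) if 0 else cv2.resize(w,(380,300))]))
```

```text
t 13.2 tcp [ 0.5574 -0.0919 -0.0129] F [0.5 0.8 0.1] gap 0.0424
axes
 [[ 0.999 -0.001 -0.051]
 [ 0.051  0.     0.999]
 [-0.001 -1.     0.   ]]
d world [ 0.0016 -0.0003 -0.0191] shift tot scaled [ 0.0031  0.0383 -0.0008] rotvec [-0.0005  0.0004 -0.0008] scaled [-7.0e-05  6.0e-05 -1.3e-04]
```

View pics/s13.png

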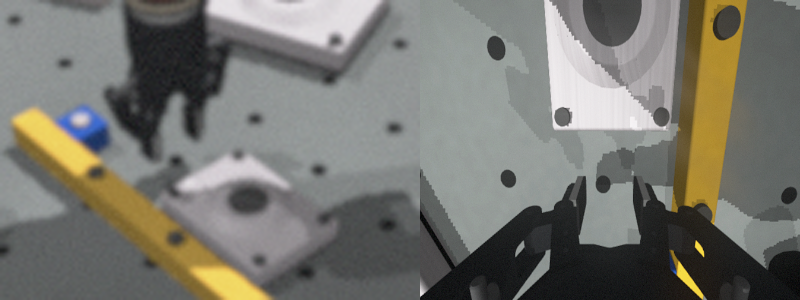

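The hand stands centred behind the cover's right end (wrist view: fingers at columns 580/640, cover end 555–670), with the fence clear on the right. I'll lower it and push toward the red stop.

>>> carry_out:
  steps:
    - [0.001,0.014,0,0,0,0,0]
    - [0.001,0.012,0,0,0,0,0]
    - [0.001,0.008,0,0,0,0,0]
    - [0,0,0,0,0,0,0]
    - [0,0,0.012,0,0,0,0]
    - [0,0,0.012,0,0,0,0]
    - [0,0,0.012,0,0,0,0]
    - [0,0,0.01,0,0,0,0]
    - [0,0,0.01,0,0,0,0]
    - [0,0,0.01,0,0,0,0]

```text
time: 14.3
tcp_pos: [0.5578, -0.0591, -0.0284]
ee_rot: [-0.706, 0.707, 0.018, -0.017]
force: [-0.3, -2.9, 0.0]
finger_gap: 0.0424
```

Run:
```python
from h import *
s=read_state();print(s["force"])
c=read_camera("top")
f=read_camera("scene")["frame"];w=read_camera("wrist")["frame"]
cv2.imwrite("pics/s14.png",np.vstack([np.hstack([cv2.resize(f[140:240,220:360],(420,300),interpolation=cv2.INTER_CUBIC),cv2.resize(w,(380,300))]),cv2.resize(c["frame"][125:200,210:410],(800,300))]))
```

```text
[-0.3096156  -2.92951764  0.03680562]
```

View pics/s14.png

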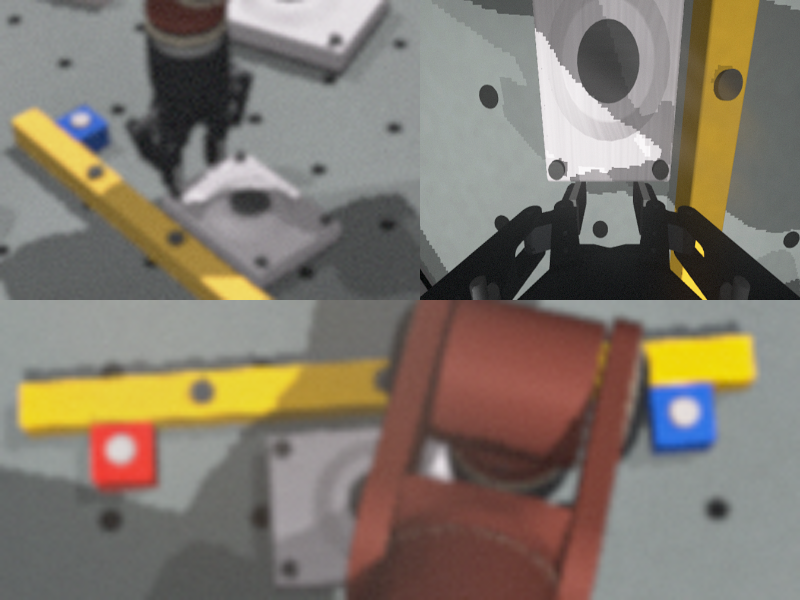

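>>> carry_out:
  steps:
    - [0,0,0.012,0,0,0,0]
    - [0,0,0.012,0,0,0,0]
    - [0,0,0.012,0,0,0,0]
    - [0,0,0.012,0,0,0,0]
    - [0,0,0.012,0,0,0,0]
    - [0,0,0.012,0,0,0,0]
    - [0,0,0.012,0,0,0,0]
    - [0,0,0.012,0,0,0,0]
    - [0,0,0.011,0,0,0,0]
    - [0,0,0.009,0,0,0,0]

```text
time: 15.45
tcp_pos: [0.5548, -0.0007, -0.0286]
ee_rot: [-0.707, 0.707, 0.017, -0.017]
force: [0.4, -4.4, 0.1]
finger_gap: 0.0427
```

Run:
```python
from h import *
s=read_state();print(s["force"],s["tcp_pos"][:2]@EY,s["tcp_pos"][:2]@EX)
c=read_camera("top")
f=read_camera("scene")["frame"];w=read_camera("wrist")["frame"]
cv2.imwrite("pics/s15.png",np.vstack([np.hstack([cv2.resize(f[170:270,240:380],(420,300),interpolation=cv2.INTER_CUBIC),cv2.resize(w,(380,300))]),cv2.resize(c["frame"][125:200,210:410],(800,300))]))
```

```text
[ 0.41046459 -4.40393231  0.05610667] -0.028628906895500985 0.5541005627126773
```

View pics/s15.png

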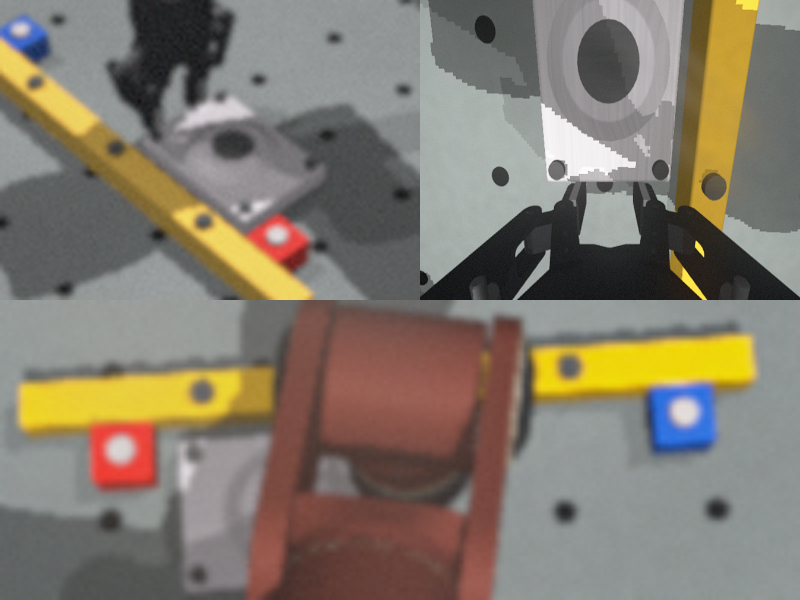

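>>> carry_out:
  steps:
    - [0,0,0.005,0,0,0,0]
    - [0,0,0.005,0,0,0,0]
    - [0,0,0.004,0,0,0,0]
    - [0,0,0.004,0,0,0,0]
    - [0,0,0.002,0,0,0,0]
    - [0,0,0.002,0,0,0,0]
    - [0,0,0.002,0,0,0,0]
    - [0,0,0.001,0,0,0,0]
    - [0,0,0,0,0,0,0]
    - [0,0,0,0,0,0,0]

```text
time: 16.6
tcp_pos: [0.5541, 0.0116, -0.0287]
ee_rot: [0.707, -0.707, -0.017, 0.017]
force: [0.4, -2.7, -0.6]
finger_gap: 0.0427
```

Run:
```python
from h import *
s=read_state();print(s["force"],s["tcp_pos"][:2]@EY,s["tcp_pos"][:2]@EX)
c=read_camera("top");f=read_camera("scene")["frame"]
cv2.imwrite("pics/s16.png",np.hstack([cv2.resize(f[220:265,300:360],(400,300),interpolation=cv2.INTER_CUBIC),cv2.resize(c["frame"][140:200,215:295],(400,300),interpolation=cv2.INTER_CUBIC)]))
```

```text
[ 0.35576534 -2.68557427 -0.64263927] -0.01633131734380058 0.5539759329485104
```

View pics/s16.png

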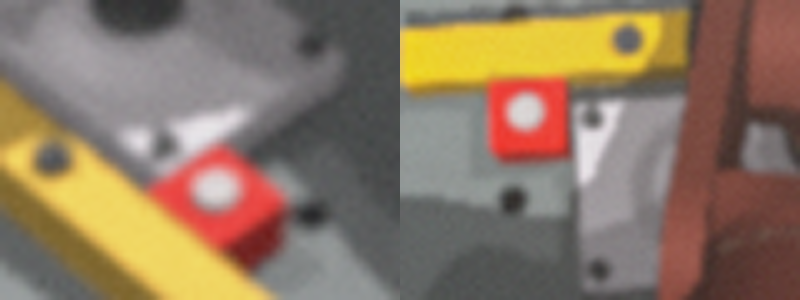

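There is still a gap of about 1 px (2–3 mm) to the red stop. I'll continue gently until the force rises.

>>> carry_out:
  steps:
    - [0,0,0.002,0,0,0,0]
    - [0,0,0.002,0,0,0,0]
    - [0,0,0.002,0,0,0,0]
    - [0,0,0.001,0,0,0,0]
    - [0,0,0.001,0,0,0,0]
    - [0,0,0,0,0,0,0]
    - [0,0,0,0,0,0,0]
    - [0,0,0,0,0,0,0]
    - [0,0,0,0,0,0,0]
    - [0,0,0,0,0,0,0]

```text
time: 17.7
tcp_pos: [0.5539, 0.0152, -0.0287]
ee_rot: [-0.707, 0.707, 0.017, -0.017]
force: [0.5, -3.7, -2.3]
finger_gap: 0.0425
```

>>> carry_out:
  steps:
    - [0,0,0.002,0,0,0,0]
    - [0,0,0.002,0,0,0,0]
    - [0,0,0,0,0,0,0]
    - [0,0,0,0,0,0,0]
    - [0,0,0,0,0,0,0]
    - [0,0,0,0,0,0,0]
    - [0,0,0,0,0,0,0]
    - [0,0,0,0,0,0,0]
    - [0,0,0,0,0,0,0]
    - [0,0,0,0,0,0,0]

```text
time: 18.7
tcp_pos: [0.5539, 0.0152, -0.0286]
ee_rot: [-0.706, 0.708, 0.017, -0.018]
force: [-0.8, -10.4, -2.8]
finger_gap: 0.0425
```

Run:
```python
from h import *
s=read_state();print(s["force"],s["tcp_pos"][:2]@EY,s["tcp_pos"][:2]@EX)
c=read_camera("top");f=read_camera("scene")["frame"]
cv2.imwrite("pics/s17.png",np.hstack([cv2.resize(f[220:265,300:360],(400,300),interpolation=cv2.INTER_CUBIC),cv2.resize(c["frame"][140:200,215:295],(400,300),interpolation=cv2.INTER_CUBIC)]))
```

```text
[ -0.80644948 -10.38616725  -2.83038386] -0.012719796187451204 0.5539136891694066
```

View pics/s17.png

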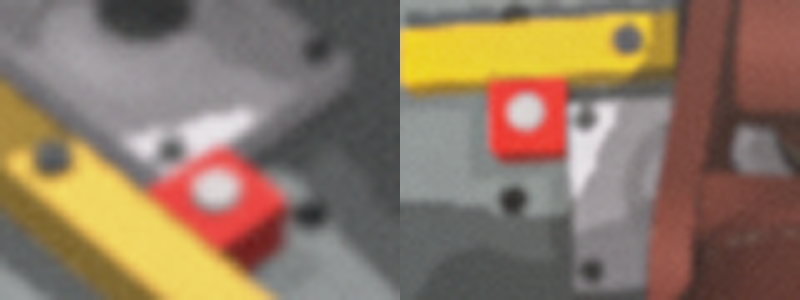

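The force rose to 10 N with the TCP no longer advancing, so the cover's end is against the red stop; both crops show it touching. I'll back off, go round to the near side and push it square to the fence.

>>> carry_out:
  steps:
    - [0,0,-0.03,0,0,0,0]
    - [0,0,-0.034,0,0,0,0]
    - [0,-0.1,0,0,0,0,0]
    - [0,-0.1,0,0,0,0,0]
    - [-0.061,0,0.071,0,0,0,1]
    - [-0.061,0,0.071,0,0,0,1]
    - [-0.061,0,0.071,0,0,0,1]
    - [0,0,0,0,-0.0227,0,1]
    - [0,0,0,0,-0.0227,0,1]
    - [0,0,0,0,-0.0227,0,1]

```text
time: 19.8
tcp_pos: [0.4591, 0.0882, 0.0722]
ee_rot: [0.687, -0.686, -0.17, 0.169]
force: [0.1, 1.1, -0.2]
finger_gap: 0.0856
```

>>> carry_out:
  steps:
    - [0,0,0,0,-0.0227,0,1]
    - [0,0,0,0,-0.0227,0,1]
    - [0,0,0,0,-0.0227,0,1]
    - [0,0,0,0,-0.0227,0,1]
    - [0,0,0,0,-0.0227,0,1]
    - [0,0,0,0,-0.0227,0,1]
    - [0,0,0,0,-0.0227,0,1]
    - [0,0,0,0,-0.0227,0,1]
    - [0,0,0,0,0,0,1]
    - [0,0,0,0,0,0,1]

```text
time: 20.8
tcp_pos: [0.4592, 0.0875, 0.0718]
ee_rot: [-0.489, 0.489, 0.511, -0.51]
force: [0.0, 0.5, 0.9]
finger_gap: 0.0853
```

Run:
```python
from h import *
plan([.459,.087,-.041],np.pi/2+TH)
c=read_camera("top");f=read_camera("scene")["frame"];w=read_camera("wrist")["frame"]
cv2.imwrite("pics/s18.png",np.vstack([np.hstack([cv2.resize(f[170:270,240:380],(420,300),interpolation=cv2.INTER_CUBIC),cv2.resize(w,(380,300))]),cv2.resize(c["frame"][125:200,210:410],(800,300))]))
```

```text
t 20.8 tcp [0.4592 0.0875 0.0718] F [0.  0.5 0.9] gap 0.0853
axes
 [[-0.044  0.001 -0.999]
 [ 0.999  0.001 -0.044]
 [ 0.001 -1.    -0.001]]
d world [-0.0002 -0.0005 -0.1128] shift tot scaled [-0.0011  0.2255  0.0005] rotvec [ 0.0007 -0.0063  0.001 ] scaled [ 0.00011 -0.001    0.00015]
```

View pics/s18.png

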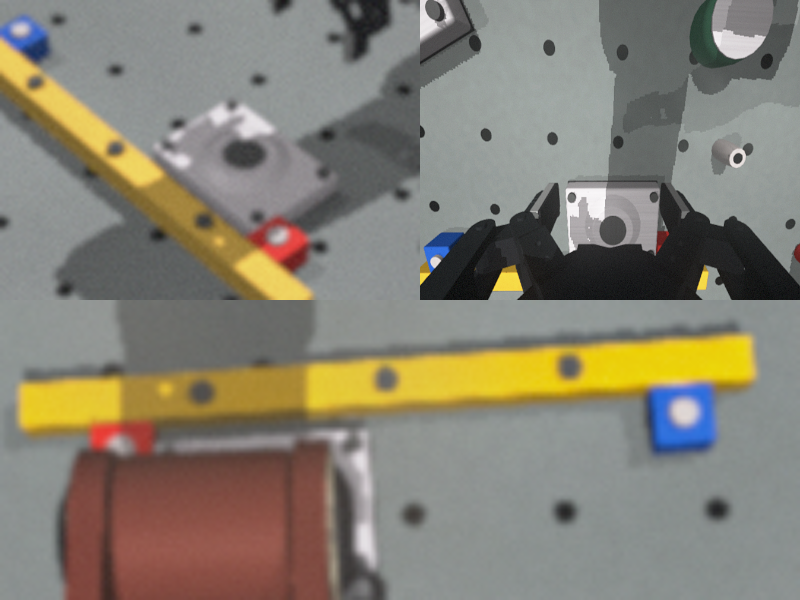

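The cover stayed against the red stop and roughly parallel to the fence. The hand is centred behind its near long side (wrist view: cover at columns 565–662, fingers outside at about 545–670). I'll lower it and approach.

>>> carry_out:
  steps:
    - [0,0.06,0,0,-0.001,0,1]
    - [0,0.06,0,0,0,0,1]
    - [0,0.05,0,0,0,0,1]
    - [0,0.03,0,0,0,0,1]
    - [0,0.016,0,0,0,0,1]
    - [0,0.008,0,0,0,0,1]
    - [0,0,0,0,0,0,1]
    - [0,0,0,0,0,0,1]
    - [0,0,-0.02,0,0,0,1]
    - [0,0,-0.02,0,0,0,1]

```text
time: 21.95
tcp_pos: [0.4804, 0.0884, -0.0397]
ee_rot: [-0.486, 0.487, 0.514, -0.513]
force: [1.1, -0.5, -0.1]
finger_gap: 0.0853
```

>>> carry_out:
  steps:
    - [0,0,-0.006,0,0,0,1]
    - [0,0,-0.006,0,0,0,1]
    - [0,0,-0.006,0,0,0,1]
    - [0,0,-0.006,0,0,0,1]
    - [0,0,-0.004,0,0,0,1]
    - [0,0,-0.004,0,0,0,1]
    - [0,0,-0.002,0,0,0,1]
    - [0,0,0,0,0,0,1]
    - [0,0,0,0,0,0,1]
    - [0,0,0,0,0,0,1]

```text
time: 22.95
tcp_pos: [0.4929, 0.0887, -0.0416]
ee_rot: [0.488, -0.485, -0.511, 0.515]
force: [-6.4, -1.7, 2.7]
finger_gap: 0.0854
```

Run:
```python
from h import *
plan([.459,.087,-.041],np.pi/2+TH)
print("TCP to nominal flush contact",.6145-.111-read_state()["tcp_pos"][:2]@EX)
c=read_camera("top");f=read_camera("scene")["frame"];w=read_camera("wrist")["frame"]
cv2.imwrite("pics/s19.png",np.vstack([np.hstack([cv2.resize(f[170:270,240:380],(420,300),interpolation=cv2.INTER_CUBIC),cv2.resize(w,(380,300))]),cv2.resize(c["frame"][125:200,210:410],(800,300))]))
```

```text
t 22.95 tcp [ 0.4929  0.0887 -0.0416] F [-6.4 -1.7  2.7] gap 0.0854
axes
 [[-0.054 -0.007 -0.999]
 [ 0.999 -0.001 -0.054]
 [-0.001 -1.     0.007]]
d world [-0.0339 -0.0017  0.0006] shift tot scaled [ 0.0003 -0.0008  0.0679] rotvec [-0.0068  0.0032 -0.001 ] scaled [-0.00108  0.00051 -0.00017]
TCP to nominal flush contact 0.006765448345301517
```

View pics/s19.png

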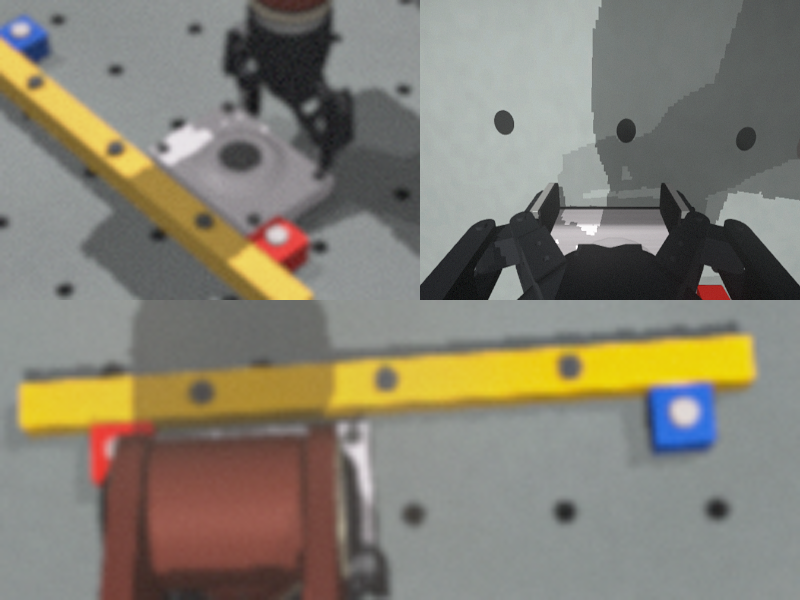

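The cover is moving at about 6 N with a few mm still to go. I'll push on gently until the force rises.

>>> carry_out:
  steps:
    - [0,0,-0.003,0,0,0,1]
    - [0,0,-0.003,0,0,0,1]
    - [0,0,-0.003,0,0,0,1]
    - [0,0,-0.003,0,0,0,1]
    - [0,0,-0.002,0,0,0,1]
    - [0,0,0,0,0,0,1]
    - [0,0,0,0,0,0,1]
    - [0,0,0,0,0,0,1]
    - [0,0,0,0,0,0,1]
    - [0,0,0,0,0,0,1]

```text
time: 24.1
tcp_pos: [0.4998, 0.089, -0.0417]
ee_rot: [0.488, -0.485, -0.511, 0.515]
force: [-7.4, -2.6, 5.0]
finger_gap: 0.0853
```

>>> carry_out:
  steps:
    - [0,0,-0.002,0,0,0,1]
    - [0,0,-0.002,0,0,0,1]
    - [0,0,-0.002,0,0,0,1]
    - [0,0,0,0,0,0,1]
    - [0,0,0,0,0,0,1]
    - [0,0,0,0,0,0,1]
    - [0,0,0,0,0,0,1]
    - [0,0,0,0,0,0,1]
    - [0,0,0,0,0,0,1]
    - [0,0,0,0,0,0,1]

```text
time: 25.1
tcp_pos: [0.5028, 0.0891, -0.0417]
ee_rot: [0.488, -0.485, -0.511, 0.515]
force: [-7.1, -2.3, 4.3]
finger_gap: 0.0854
```

Run:
```python
from h import *
s=read_state();print(s["force"],"TCP to nominal flush contact",.6145-.111-s["tcp_pos"][:2]@EX)
c=read_camera("top");f=read_camera("scene")["frame"]
cv2.imwrite("pics/s20.png",np.vstack([cv2.resize(f[180:255,280:380],(400,300),interpolation=cv2.INTER_CUBIC),cv2.resize(c["frame"][140:175,225:315],(400,156),interpolation=cv2.INTER_CUBIC)]))
```

```text
[-7.08629837 -2.25008616  4.33226292] TCP to nominal flush contact -0.003102394000173092
```

View pics/s20.png

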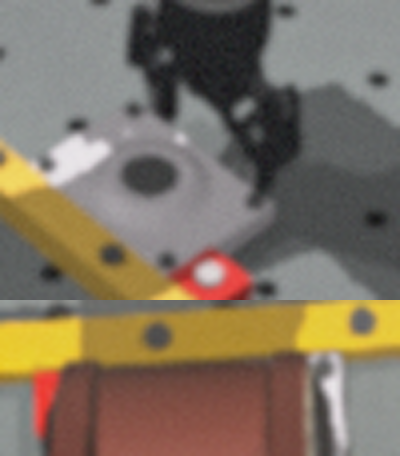

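>>> carry_out:
  steps:
    - [0,0,-0.002,0,0,0,1]
    - [0,0,-0.002,0,0,0,1]
    - [0,0,-0.002,0,0,0,1]
    - [0,0,0,0,0,0,1]
    - [0,0,0,0,0,0,1]
    - [0,0,0,0,0,0,1]
    - [0,0,0,0,0,0,1]
    - [0,0,0,0,0,0,1]
    - [0,0,0,0,0,0,1]
    - [0,0,0,0,0,0,1]

```text
time: 26.2
tcp_pos: [0.5025, 0.0892, -0.0419]
ee_rot: [0.49, -0.483, -0.509, 0.517]
force: [-18.4, -3.2, 14.9]
finger_gap: 0.0853
```

The force rose to 18 N and the TCP stopped, so the cover is seated on the fence. I'll back off and move aside to check.

>>> carry_out:
  steps:
    - [0,0,0.012,0,0,0,1]
    - [0,0,0.03,0,0,0,1]
    - [0,0,0.05,0,0,0,1]
    - [0,-0.08,0,0,0,0,1]
    - [0,-0.1,0,0,0,0,1]
    - [0,-0.1,0,0,0,0,1]
    - [-0.09,0,0,0,0,0,1]
    - [-0.09,0,0,0,0,0,1]
    - [-0.09,0,0,0,0,0,1]
    - [-0.09,0,0,0,0,0,1]

```text
time: 27.2
tcp_pos: [0.4726, -0.0939, 0.0998]
ee_rot: [-0.486, 0.487, 0.514, -0.513]
force: [0.4, 0.2, 0.1]
finger_gap: 0.0855
```

>>> carry_out:
  steps:
    - [-0.09,0,0,0,0,0,1]
    - [-0.09,0,0,0,0,0,1]
    - [-0.05,0,0,0,0,0,1]
    - [0,0,0,0,0,0,1]
    - [0,0,0,0,0,0,1]
    - [0,0,0,0,0,0,1]
    - [0,0,0,0,0,0,1]
    - [0,0,0,0,0,0,1]
    - [0,0,0,0,0,0,1]
    - [0,0,0,0,0,0,1]

```text
time: 28.2
tcp_pos: [0.4787, -0.2067, 0.0995]
ee_rot: [-0.486, 0.486, 0.513, -0.513]
force: [-0.2, -0.4, 0.7]
finger_gap: 0.0853
```

Run:
```python
from h import *
c=read_camera("top");c2=read_camera("scene")
cv2.imwrite("pics/s22.png",np.vstack([cv2.resize(c["frame"][130:205,210:410],(800,300),interpolation=cv2.INTER_CUBIC),np.hstack([cv2.resize(c2["frame"][180:262,280:370],(400,300),interpolation=cv2.INTER_CUBIC),cv2.resize(c["frame"],(400,300))])]))
print(read_state()["force"])
```

```text
[ 0.40553318  0.67026221 -0.49515362]
```

View pics/s22.png

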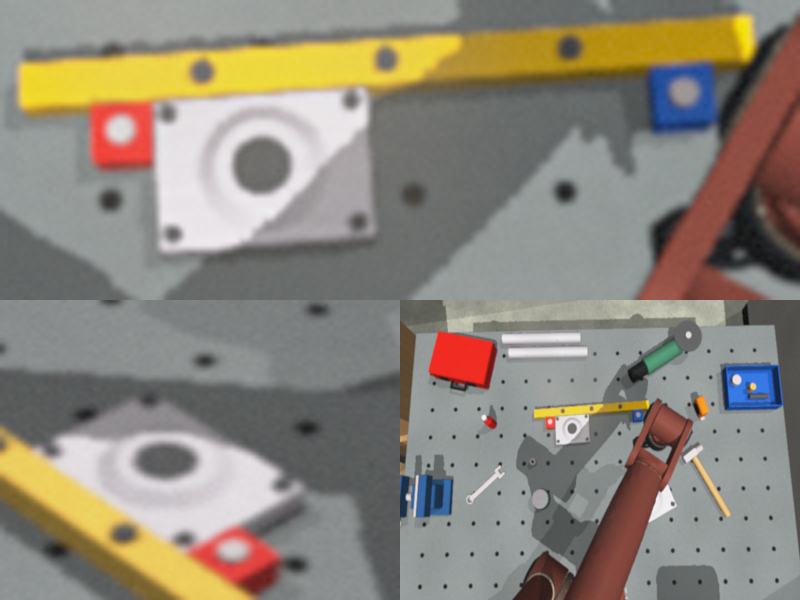

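The top view shows the cover at (275,172), touching the fence along its top side and the red stop on its left; the bystanders look unmoved. Next is a numeric check.

Run:
```python
from h import *
c=read_camera("top")
cover(c,(246,148,310,200))
f=c["frame"];hsv=cv2.cvtColor(f,cv2.COLOR_BGR2HSV)
m=((hsv[...,1]<40)&(hsv[...,2]>140)).astype(np.uint8)
m[:, :246]=0;m[:,310:]=0;m[:148]=0;m[200:]=0
# edges by first mask pixel per column (far edge), per row (left edge); line fits, z=.026
xs=[];ys=[]
far=[(x,np.where(m[:,x])[0].min()-.5) for x in range(254,298)]
near=[(x,np.where(m[:,x])[0].max()+.5) for x in range(254,298)]
lef=[(np.where(m[y])[0].min()-.5,y) for y in range(158,188)]
F=ray(c,far,.026);N=ray(c,near,.026);L=ray(c,lef,.026)
def fit(P): vx,vy,x,y=cv2.fitLine(P.astype(np.float32),cv2.DIST_HUBER,0,.01,.01).ravel();return vx,vy,x,y
for n,P in(('far',F),('near',N)):
    v=fit(P);a=np.arctan(-v[0]/v[1]);print(n,"yaw-fence deg",np.degrees(a-TH).round(2),"ex med",np.median(P@EX).round(4))
print("left ey",np.median(L@EY).round(4))
r=[(x,y) for x in range(225,246) for y in range(150,175)]
red=((hsv[...,0]<8)|(hsv[...,0]>172))&(hsv[...,1]>140)&(hsv[...,2]>120)
re=[(np.where(red[y,225:262])[0].max()+225.5,y) for y in range(158,169)]
print("red right face ey",np.median(ray(c,re,.03)@EY).round(4))
yel=(hsv[...,0]>18)&(hsv[...,0]<35)&(hsv[...,1]>120)&(hsv[...,2]>80)
# fence back edge -> face=back-30
bk=[(x,np.where(yel[:,x])[0].min()-.5) for x in range(220,395)]
B=ray(c,bk,.03);v=fit(B);print("fence yaw deg",np.degrees(np.arctan(-v[0]/v[1])).round(2),np.degrees(TH).round(2),"face ex local",(np.median(B[30:80]@EX)-.03).round(4))
for n,p in(('socket',(212,214)),('grease',(224,265)),('wrench',(160,229)),('bottle',(135,157)),('tape',(482,142)),('hammer',(467,204))):
    a=cv2.imread("pics/top0.png");b=f;x,y=p
    t=a[y-10:y+10,x-10:x+10];R=cv2.matchTemplate(b[y-20:y+20,x-20:x+20],t,cv2.TM_CCOEFF_NORMED);_,mx,_,l=cv2.minMaxLoc(R);print(n,l[0]-10,l[1]-10,round(mx,2))
```

```text
cover [0.5616 0.0932] [100.8 143.4] yaw err deg 0.26 to goal ex,ey -0.001 -0.0011
far yaw-fence deg -0.38 ex med 0.6158
near yaw-fence deg 2.26 ex med 0.5174
left ey 0.1358
red right face ey 0.1356
fence yaw deg 2.76 2.89 face ex local 0.6176
socket 0 0 0.72
grease 0 0 0.96
wrench 0 0 0.97
bottle 0 0 1.0
tape 0 0 1.0
hammer 0 0 1.0
```

The far edge and the rectangle agree (yaw within 0.4°, about 1 mm), but the near-edge fit disagrees at 2.3°, possibly because of the shadow boundary. I'll check with enlarged edges and the end edges.

Run:
```python
from h import *
c=read_camera("top");f=c["frame"];g=cv2.GaussianBlur(cv2.cvtColor(f,cv2.COLOR_BGR2GRAY).astype(np.float32),(0,0),.7)
def sub(p): # argmax of neg gradient w/ parabola
    i=int(np.argmax(p)); 
    if 0<i<len(p)-1: d=p[i-1]-2*p[i]+p[i+1]; return i+(.5*(p[i-1]-p[i+1])/d if d else 0)
    return i
def edge(kind,rng,lo,hi,sgn):
    P=[]
    for t in rng:
        l=g[lo:hi,t] if kind=='h' else g[t,lo:hi]
        k=lo+.5+sub(sgn*np.diff(l)); P.append((t,k) if kind=='h' else (k,t))
    W=ray(c,P,.026);v=cv2.fitLine(W.astype(np.float32),cv2.DIST_HUBER,0,.001,.001).ravel()
    return W,v
for n,a in(('near',('h',range(254,300),184,198,-1)),('near_shadow',('h',range(274,301),184,198,-1)),('right',('v',range(160,184),297,309,-1)),('far',('h',range(252,299),148,160,1))):
    W,v=edge(*a); ang=np.degrees(np.arctan(-v[0]/v[1])) if a[0]=='h' else np.degrees(np.arctan(v[1]/v[0]))
    print(n,"yaw",ang.round(2),"ex",np.median(W@EX).round(4),"ey",np.median(W@EY).round(4))
cv2.imwrite("pics/c23.png",cv2.resize(f[145:202,240:312],(720,570),interpolation=cv2.INTER_CUBIC))
```

```text
near yaw 3.44 ex 0.5173 ey 0.0643
near_shadow yaw 2.62 ex 0.5174 ey 0.0376
right yaw 3.31 ex 0.5627 ey -0.0039
far yaw 2.74 ex 0.6151 ey 0.0635
```

View pics/c23.png

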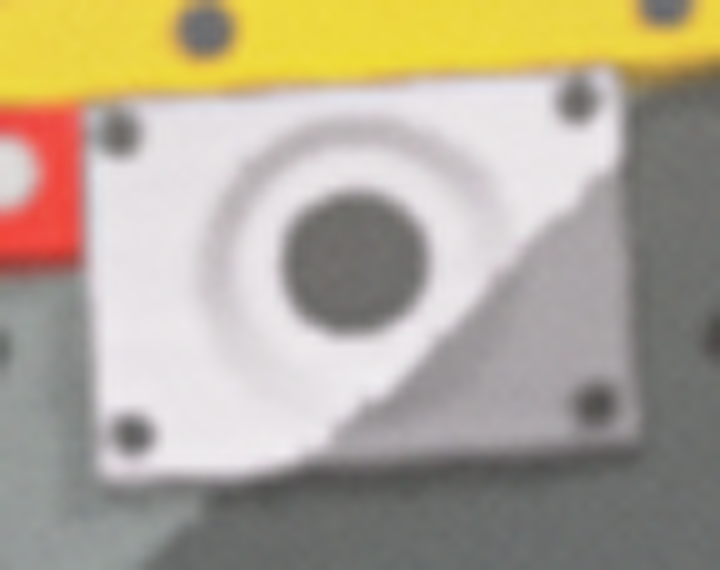

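With sub-pixel fits all edges lie at 2.6–3.4° against 2.8° for the fence, so the disagreement came from the shadow. The close crop shows no gap at the fence or at the red stop. Handing in.

Run:
```python
from bench import *
s=read_state();print(s["time"],s["force"],s["tcp_pos"]);print(finish_job())
```

```text
28.4 [ 0.32625262 -0.91245972  0.04838218] [ 0.47865847 -0.20703003  0.0994051 ]
the job is handed in; nothing more can be done
None
```

I set the smaller cover flush against the yellow fence with its end against the red stop, and handed the job in at 28.4 s. No verdict is reported.

**What I did:** I turned the cover parallel to the fence with a two-finger push and slid it along until it met the red stop, where the force rose to 10 N. I then pushed it square onto the fence, where the force rose to 18 N and the arm stopped advancing. The hand was then lifted clear to the right.

**Last checks:**
- **Position:** the cover's centre is about 1 mm from the computed goal in both directions.
- **Stop:** the cover's end and the stop's face measure the same along the fence, to within 0.2 mm.
- **Angle:** the cover's edges lie at 2.6–3.4° against 2.8° for the fence, inside the 1.7° limit.
- **Bystanders:** all six match their starting pixels. The socket's match score was weaker (0.72), probably because the arm's shadow crossed it.
- **Hand:** it was clear, with forces under 1 N.

**What disagreed:**
- **Fingertip height:** the fingertips sit about 33 mm higher than the reported tool position when shut, and about 50 mm when open. My first push therefore passed over the cover without touching it. I corrected the height from two camera views.
- **Near edge:** one fit of the cover's near edge read 2.3° off. Redoing it at sub-pixel accuracy brought it within 0.7°, so I put it down to the shadow.

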